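# Slide a sample plate under the display clip

### The job

On the display board, hold the long paddle of the spring clip down with one fingertip and, while it is down, push the white sample plate with the other fingertip along its channel, beneath the clip, until it is fully home against the end stop; then let go so that the clip springs down onto the plate. Do not pick up or lift the plate, and leave the other things on the counter where they are.

Things in the scene. Friction and masses are not known exactly. Their poses are not given: they have to be found in the camera images.
- board: Low wooden display board, fixed, 195 x 145 mm. Origin on the table (z = 0) under the centre of the plate when that is fully home. +x is the pushing direction (away from the robot, up to 26 degrees aside), +y to its left. Raised deck, top at z = 20 mm: x -140 to +55, y -49 to +30 mm. Left of it only a 6 mm thick base, below the paddle. Nothing on the board reaches over 52 mm.
- stop (a point): Foot of the end stop: point on the deck (z = 20 mm) at the middle of the stop's near face, board x = +40, y = 0. The stop is 10 mm high and closes the channel between two aluminium guide rails along board x (8 mm high, x = -70 to +40 mm, inner faces at y = -26.5 and +26.5 mm). Axes as the board's.
- plate: Sample plate: loose flat white plastic plate, 80 mm long (x), 50 wide (y), 10 thick, about 60 g, three tiny spoon lures fixed on its rear half. Origin: centre of its underside; +x its front. It lies on the deck with its front part between the rails, short of the clip's foot. Fully home: front edge at the end stop, origin at board x = 0; it must slide 40 to 60 mm.
- rear (a point): Middle of the plate's rear edge face, the face to push, 40 mm behind the plate's origin and 5 mm above the deck. The face is 50 mm wide and 10 mm high and looks towards the robot. Axes as the plate's.
- clip (a joint): Angle of the steel spring clip (rad), a rocker on an axle along board x. 0 = sprung shut: the foot hangs 3 mm above the deck and blocks the plate; pushing does not lift it. Grows as the paddle is pressed: 0.163 the foot rests on the plate's top, from 0.19 the plate passes freely, 0.30 mechanical stop. Springs shut when let go; the middle of the paddle takes 7 to 8 N to hold down.
- axle (a point): Point on the clip's axle, at board x = -70, y = +34 mm, z = 24 mm. The axle runs along board x. Axes as the board's.
- paddle (a point): Middle of the top face of the clip's paddle, the part to press: steel strip left of the channel, 110 mm along board x (-125 to -15 mm), board y +43 to +81 mm. At rest it slopes up leftwards by 0.30 rad; at its stop it is level, top 5.5 mm above the deck, lower than the plate's top. This point is 31 mm from the axle, at board x = -70 mm. A fingertip may slide along it. Axes turn with the clip.
- foot (a point): Middle of the underside of the clip's foot, which hangs from the clip's arm over the channel: 12 mm along board x (x = +8 to +20 mm), 8 mm across (board y = -18 to -10 mm).
- spool: Bystander: flat spool of fishing line, 64 mm across, 30 mm high, right of the board. Origin at the centre of its underside.
- tin: Bystander: small round tin, 52 mm across, 34 mm high, beyond the end stop. Origin at the centre of its underside.
- pliers: Bystander: pliers lying flat, about 150 mm long, 14 mm high, left of the board. Origin near the pivot, on the table.
- hookbox: Bystander: flat hook box, 120 x 80 x 24 mm, right of the board. Origin at the centre of its underside.
- pricetent: Bystander: blank folded price tent, 70 mm wide, about 50 mm high, beyond the board. Origin at the centre of its underside.
- lure: Bystander: single plug lure, 75 mm long, 15 mm high, right of the board. Origin at the centre of its underside.
Mind the look-alikes: they are no part of the job. Of the things shaped like the board, the wooden one is meant. There is more than one size of the plate; the one meant has the size given above.

How it is judged:
By the outcome, as a careful person would: the job done as asked, in the order asked, and still so for the second after the job is handed in, with the robot touching nothing.
It also fails if it takes over 38 s, if anything falls off the work surface, if the arm or the gripper's body presses on something with over 40 N, if the wrist force passes 120 N, or if a joint passes its speed limit or range.

### The arm

A 6-joint arm with a two-finger parallel gripper is mounted at the origin on the work surface. World frame = base frame: x ahead of the robot, y to its left, z up, the work surface at z = 0. Lengths are in m, angles in rad, forces in N, time in s.
With the tool pointing down it reaches from about 0.15 to 0.775 m from the base axis. Payload 6.1 kg.
Tool frame: the origin (TCP) lies where the fingers leave the gripper's body, on its centre line; the fingertips stand 73 mm ahead of it and the grasp point (between the pads) lies 54 mm ahead of it; x points along the fingers, y is the direction in which the jaws open and shut, and the axes are right-handed (so a half turn about x gives the same grasp; the last joint's range is limited). The gripper opens to 85 mm and grips with 20 to 120 N. Pads are 22 mm wide; open, the fingers measure 114 mm over their backs; the gripper's body (76 mm by 85 mm) begins 54 mm behind the grasp point. The pads swing forward as they close: fully open they stand 13 mm farther back than shut.
Start: joints at [-1.134, 0.126, -0.04, 1.405, 0, 1.571], TCP at [0.222, -0.476, 0.304] pointing down, gripper open.
Joint ranges: [-2.72, 2.72], [-0.95, 1.95], [-1.27, 1.35], [-1.78, 2.02], [-1.46, 1.47], [-3.14, 3.14]. Speed limits (rad/s): [2.39, 2.39, 3.01, 3.14, 3.14, 3.14].

### API

Orientations are given as a unit quaternion [x, y, z, w].
In Python, from plant import state, snapshot, calibration, job_done gives the robot as it stands.
- The arm moves only by the tool carry_out, never from a script. Its argument "series" is a list that holds one entry, the list of rows, each a list of 7 numbers: the closure, from -1 (fully open) to 1 (shut), then the shift along the tool's x, y, z normalised to -1 to 1, where 1 is 6 cm, then the turn, a rotation vector about the tool's x, y, z normalised to -1 to 1, where 1 is 10 degrees. A call has 1 to 10 rows; each row shifts and turns the commanded pose from where the row before left it, along the tool's axes as they then stand; what a row does not reach is not made up. A row lasts 1/8 s, in which the tool goes at most 62.5 mm and 10.7 degrees, less where a joint would pass 70% of its speed; a pose out of reach is approached as far as the arm can. A call with a number of a shift or a turn outside -1 to 1 is refused whole. A call with a gripper value outside its range is refused whole. The fingers move at their own pace and stop on an object; the grip force is fixed at half the most. Time passes only in rows, so rows that do not move let the fingers close. It gives the time, the measured TCP pose, the force and the opening at its end, in the units of the state.
- state(): the state, without advancing time (a new reading comes with each control period).
- snapshot(name): name is "side" or "top"; returns the picture (420x560x3 uint8, red, green, blue); there is no depth.
- calibration(name): a dict with "fovy" (degrees; the focal length in pixels is half the picture's height over the tangent of half this angle, whatever the lens; pixels are square), "cx", "cy" (the principal point, pixels), "world_to_cam" (4x4, takes a point from world to camera coordinates). Camera axes: x right, y up, looking along -z (the intrinsics and any distortion apply to the point x, -y, -z); pixel columns grow to the right and rows downward; lengths in m; the calibration is good to about 2 mm. A picture is of the moment at which its call begins. calibration takes no time and is no camera call.
- job_done(): hands the job in, once; it reports no verdict.
The state is a dict: "clock": time; "joints": joint angles; "joint_vel": joint speeds; "effort": joint torques, N m; "tcp_pos": TCP position; "ee_rot": TCP orientation; "wrist_force": force on the tool from outside, world axes, zero at the start; "wrist_torque": the same for the moment, N m; "opening": opening from 0.0 (shut) to 1.0 (fully open).
Only numpy, scipy, OpenCV 4.12 (cv2) and the standard library are available. Lean on these libraries where they do the work, as an engineer would, in place of code of your own. Each camera call takes 0.05 s, during which the arm holds its last target.

## Working session

There is one attempt and no reset: what is moved stays moved. The work goes in short steps, Python scripts to look and compute and a tool call to move; the robot and the scene stay as the last step left them, time stands still between calls to the robot, and variables do not carry over. Pictures are saved under pics/ and viewed, and the job is handed in when it is done.

Besides the shell and the picture viewer there is one more tool, called by a JSON object that holds its "fn" and its "kwargs". carry_out: Moves the arm, as the interface text tells. Scaled input: -1 to 1 covers 6 cm each way for a shift and 10 degrees each way for a turn. Its arguments: {"type":"object","properties":{"series":{"type":"array","items":{"type":"array","items":{"type":"array","items":{"type":"number","minimum":-1,"maximum":1}}}}},"required":["series"]}

```bash
ls; mkdir -p pics
python3 - <<'E'
from plant import *
import cv2,json
for n in("top","side"):
    im=snapshot(n); cv2.imwrite(f"pics/{n}0.png",im[:,:,::-1]); c=calibration(n); print(n,c)
s=state(); print(s)
E
```

```text
pics
top {'fovy': 46.77349093024457, 'cx': 281.3792574843765, 'cy': 212.4664841809713, 'world_to_cam': array([[-0.01044467, -0.99994069,  0.0030862 , -0.00896715],
       [ 0.97721092, -0.00955277,  0.21205558, -0.57642509],
       [-0.21201352,  0.00523072,  0.97725273, -1.07350206],
       [ 0.        ,  0.        ,  0.        ,  1.        ]])}
side {'fovy': 47.32327288720347, 'cx': 276.76492726268185, 'cy': 206.39316313929342, 'world_to_cam': array([[-0.86048333, -0.50915117,  0.01826264,  0.48860815],
       [ 0.37898363, -0.61571588,  0.69084395, -0.26106748],
       [-0.34049941,  0.60138095,  0.72277321, -0.7933294 ],
       [ 0.        ,  0.        ,  0.        ,  1.        ]])}
{'clock': 0.1, 'joints': array([-1.13398693e+00,  1.26337405e-01, -4.04592895e-02,  1.40540029e+00,
        3.32188052e-05,  1.57079902e+00]), 'joint_vel': array([ 0.0021924 , -0.00122493,  0.00167649,  0.00020809, -0.00124645,
        0.00015672]), 'effort': array([ 8.61449880e-04, -4.36904418e+01,  3.53606236e+01,  1.37202317e-02,
        7.60465491e-05,  4.32792746e-06]), 'tcp_pos': array([ 0.22200466, -0.47548062,  0.30321882]), 'ee_rot': array([-0.69021321, -0.1536956 ,  0.69040487, -0.15272363]), 'wrist_force': array([ 0.00685315,  0.2528576 , -0.37362553]), 'wrist_torque': array([ 0.03430445, -0.04284851, -0.02001919]), 'opening': 0.9983264224190638}
```

View pics/top0.png

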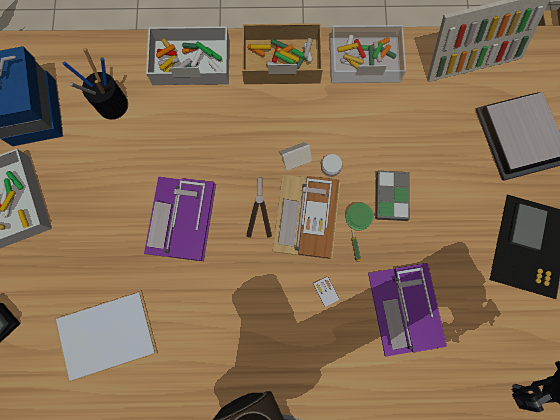

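View pics/side0.png

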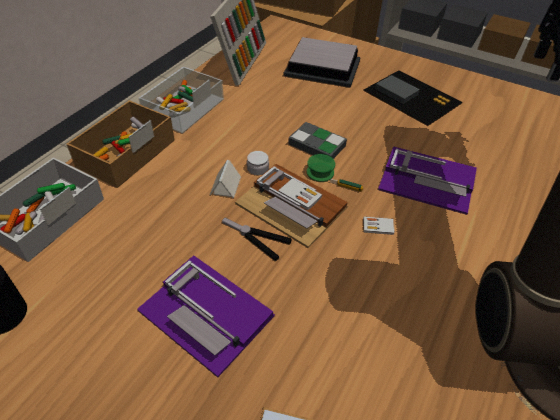

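The wooden board is at top (308,216) and side (292,203), with purple look-alikes on either side. I'll enlarge it.

Run:
```python
import cv2
a=cv2.imread("pics/top0.png")[165:270,260:360]; cv2.imwrite("pics/top0c.png",cv2.resize(a,None,fx=5.5,fy=5.5,interpolation=cv2.INTER_CUBIC))
a=cv2.imread("pics/side0.png")[155:250,225:355]; cv2.imwrite("pics/side0c.png",cv2.resize(a,None,fx=6,fy=6,interpolation=cv2.INTER_CUBIC))
```

```text
(no output)
```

View pics/top0c.png

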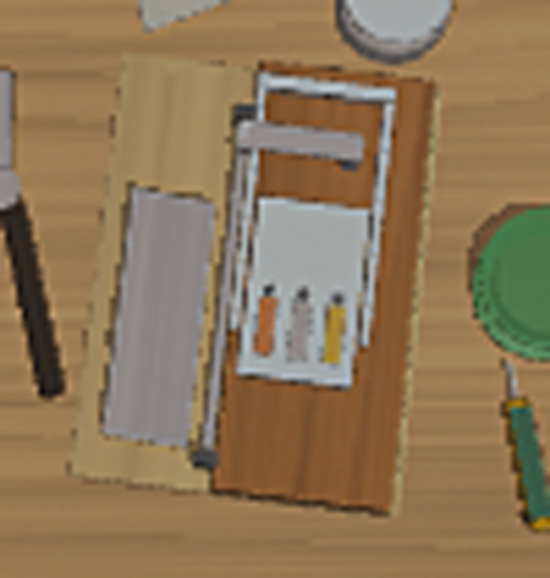

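View pics/side0c.png

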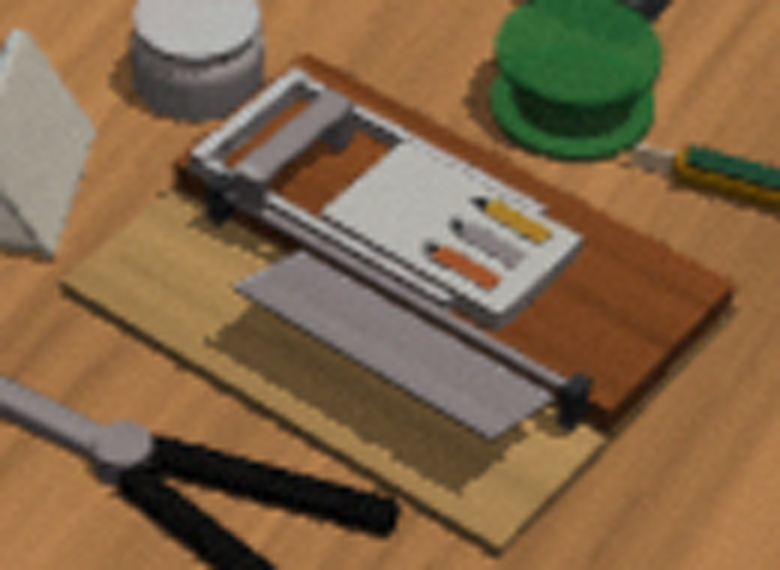

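```bash
cat > h.py <<'E'
import numpy as np
from plant import calibration
def proj(P,n):
    c=calibration(n); f=210/np.tan(np.radians(c["fovy"]/2)); P=np.atleast_2d(P)
    q=P@c["world_to_cam"][:3,:3].T+c["world_to_cam"][:3,3]
    return np.c_[c["cx"]+f*q[:,0]/-q[:,2], c["cy"]-f*q[:,1]/-q[:,2]]
def T(p,B): # p=[x,y,yaw]
    c,s=np.cos(p[2]),np.sin(p[2]); B=np.atleast_2d(B)/1000
    return np.c_[p[0]+c*B[:,0]-s*B[:,1],p[1]+s*B[:,0]+c*B[:,1],B[:,2]]
tc=lambda L:np.array(L)/5.5+[260,165]-.4
sc=lambda L:np.array(L)/6+[225,155]-.4
E
python3 - <<'E'
from h import *
from scipy.optimize import least_squares
D=[[-140,-49,20],[-140,30,20],[55,-49,20],[55,30,20]]
PT=tc([(388,514),(213,490),(437,82),(258,60)]); PS=sc([(732,290),(606,412),(303,55),(178,165)])
for w in [(1,1),(1,0),(0,1)]:
    f=lambda p:np.r_[w[0]*(proj(T(p,D),"top")-PT).ravel(),w[1]*(proj(T(p,D),"side")-PS).ravel()]
    r=least_squares(f,[.5,-.05,0]); print(r.x,np.round(r.fun,1))
    if w==(1,1): b=r.x
R=[[40,0,30],[-40,25,30],[-40,-25,30],[40,25,30],[40,-25,30]][1:]
QT=tc([(238,375),(350,386),(262,198),(368,210)]); QS=sc([(497,315),(581,240),(322,212),(410,140)])
for w in [(1,1),(1,0),(0,1)]:
    f=lambda p:np.r_[w[0]*(proj(T(p,R),"top")-QT).ravel(),w[1]*(proj(T(p,R),"side")-QS).ravel()]
    r=least_squares(f,[.45,-.05,0]); p=r.x; d=p[:2]-b[:2];c,s=np.cos(b[2]),np.sin(b[2])
    print(p,np.round(r.fun,1),"in board mm",1e3*(c*d[0]+s*d[1]),1e3*(-s*d[0]+c*d[1]),p[2]-b[2])
E
```

```text
[ 0.61717261 -0.09985497 -0.13848944] [-0.3  0.7 -1.5  0.8 -0.8  0.9 -0.1  0.9  0.3 -1.7  0.2 -0.6  0.  -1.3
 -1.5 -1.5]
[ 0.61910683 -0.101309   -0.13407498] [ 0.5 -0.2 -0.6  0.1 -0.3  0.   0.4  0.2 -0.  -0.  -0.  -0.  -0.  -0.
 -0.  -0. ]
[ 0.61496504 -0.09715969 -0.14300586] [-0.   0.  -0.   0.  -0.   0.  -0.   0.   0.6 -0.3  0.3  0.8  0.4 -0.3
 -1.3 -0.5]
[ 0.56776886 -0.09406617 -0.15133887] [-1.   0.5 -0.5  1.4 -1.   0.4  0.3  1.   0.1 -0.8  0.2 -1.3 -0.7 -1.1
 -1.  -1.3] in board mm -49.72986908518549 -1.0866655570519659 -0.012849426997936841
[ 0.56978125 -0.09545602 -0.134568  ] [-0.2 -0.1  0.3  0.4 -0.7 -0.3  0.6  0.  -0.  -0.  -0.  -0.  -0.  -0.
 -0.  -0. ] in board mm -47.5448775853738 -2.1854030084639855 0.0039214384642246025
[ 0.56553297 -0.09149265 -0.16968981] [-0.   0.  -0.   0.  -0.   0.  -0.   0.   0.1  0.4  0.5  0.1 -0.4 -0.3
 -0.3 -0.3] in board mm -52.29961821586253 1.153557061318631 -0.031200373140047616
```

Board: origin about (0.617, -0.100), yaw about -0.138. The plate sits at about x -50 on the board, so it has to slide about 50 mm. Next I'll compute the approach pose.

```bash
cat >> h.py <<'E'
from scipy.spatial.transform import Rotation as Ro
B=np.array([.617,-.0995,-.138])
def rel(bx,by,z,tilt=0,sgn=None,yaw=B[2]):
    """tool target TCP in board mm; print turn (deg, tool) then shift (units of 6cm in final axes)"""
    from plant import state
    s=state(); R=Ro.from_quat(s["ee_rot"]); p=s["tcp_pos"]
    c,si=np.cos(yaw),np.sin(yaw); ty=np.array([-si,c,0])
    if R.as_matrix()[:,1]@ty<0: ty=-ty
    tx=np.array([0,0,-1.]); M=np.c_[tx,ty,np.cross(tx,ty)]
    M=Ro.from_rotvec(np.radians(tilt)*np.array([c,si,0])).as_matrix()@M
    rv=np.degrees((R.inv()*Ro.from_matrix(M)).as_rotvec())
    g=T(B,[bx,by,z])[0]
    print("goal",g,"turn deg",rv.round(2),"shift in final axes /6cm",(M.T@(g-p)/.06).round(3),"now axes",(R.as_matrix().T@(g-p)/.06).round(3))
def where():
    from plant import state
    s=state(); R=Ro.from_quat(s["ee_rot"]).as_matrix(); p=s["tcp_pos"];c,si=np.cos(B[2]),np.sin(B[2]);d=p-[B[0],B[1],0]
    print("t",round(s["clock"],2),"board mm",np.round(1e3*np.array([c*d[0]+si*d[1],-si*d[0]+c*d[1],d[2]]),1),"F board",np.round([c*s["wrist_force"][0]+si*s["wrist_force"][1],-si*s["wrist_force"][0]+c*s["wrist_force"][1],s["wrist_force"][2]],1),"open",round(s["opening"],3),"toolaxes(cols x,y,z)",R.round(3).tolist())
E
python3 - <<'E'
from h import *
where(); rel(-109,31,180)
E
```

```text
t 0.1 board mm [-339.5 -426.7  303.2] F board [-0.   0.3 -0.4] open 0.998 toolaxes(cols x,y,z) [[-0.001, 0.423, -0.906], [0.001, -0.906, -0.423], [-1.0, -0.001, -0.0]]
goal [ 0.51330069 -0.05380041  0.18      ] turn deg [3.293e+01 2.000e-02 8.000e-02] shift in final axes /6cm [ 2.054 -7.629 -3.842] now axes [ 2.06  -4.311 -7.372]
```

{"fn": "carry_out", "kwargs": {"series": [[[-0.14, 0, 0, 0, 0.66, 0, 0], [-0.14, 0, 0, 0, 0.66, 0, 0], [-0.14, 0, 0, 0, 0.66, 0, 0], [-0.14, 0, 0, 0, 0.66, 0, 0], [-0.14, 0, 0, 0, 0.65, 0, 0], [-0.14, 0.1, -0.6, -0.3, 0, 0, 0], [-0.14, 0.1, -0.6, -0.3, 0, 0, 0], [-0.14, 0.1, -0.6, -0.3, 0, 0, 0], [-0.14, 0.1, -0.6, -0.3, 0, 0, 0], [-0.14, 0.1, -0.6, -0.3, 0, 0, 0]]]}}

```text
clock: 1.35
tcp_pos: [0.3363, -0.3085, 0.2734]
ee_rot: [-0.705, 0.048, 0.706, 0.049]
wrist_force: [1.1, -0.0, -0.3]
opening: 0.572
```

{"fn": "carry_out", "kwargs": {"series": [[[-0.14, 0.1, -0.6, -0.3, 0, 0, 0], [-0.14, 0.1, -0.6, -0.3, 0, 0, 0], [-0.14, 0.1, -0.6, -0.3, 0, 0, 0], [-0.14, 0.1, -0.6, -0.3, 0, 0, 0], [-0.14, 0.1, -0.6, -0.3, 0, 0, 0], [-0.14, 0.1, -0.6, -0.3, 0, 0, 0], [-0.14, 0.1, -0.6, -0.3, 0, 0, 0], [-0.14, 0, 0, 0, 0, 0, 0]]]}}

```text
clock: 2.35
tcp_pos: [0.4959, -0.0755, 0.2308]
ee_rot: [-0.705, 0.047, 0.706, 0.047]
wrist_force: [-0.9, -0.2, -0.2]
opening: 0.568
```

Run:
```python
from h import *
from plant import snapshot
import cv2
where(); rel(-109,31,130,0)
a=snapshot("side")[:,:,::-1]; cv2.imwrite("pics/s1.png",a); cv2.imwrite("pics/s1c.png",cv2.resize(a[60:260,190:390],None,fx=3,fy=3,interpolation=cv2.INTER_CUBIC))
```

```text
t 2.35 board mm [-123.3    7.1  230.8] F board [-0.9 -0.3 -0.2] open 0.568 toolaxes(cols x,y,z) [[-0.002, -0.133, -0.991], [0.0, -0.991, 0.133], [-1.0, -0.0, 0.002]]
goal [ 0.51330069 -0.05380041  0.13      ] turn deg [0.24 0.1  0.02] shift in final axes /6cm [ 1.68  -0.399 -0.238] now axes [ 1.679 -0.397 -0.243]
```

View pics/s1c.png

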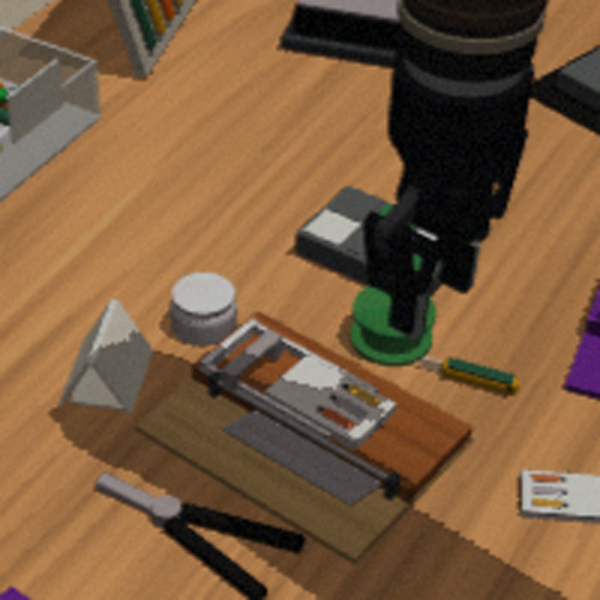

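Run:
```python
from h import *
rel(-109,27,135,3)
```

```text
goal [ 0.51275044 -0.05776238  0.135     ] turn deg [ 0.16  0.11 -3.02] shift in final axes /6cm [ 1.618 -0.266 -0.247] now axes [ 1.602 -0.35  -0.25 ]
```

{"fn": "carry_out", "kwargs": {"series": [[[-0.14, 0, 0, 0, 0.02, 0.01, -0.3], [-0.14, 0.4, -0.066, -0.06, 0, 0, 0], [-0.14, 0.4, -0.066, -0.06, 0, 0, 0], [-0.14, 0.4, -0.066, -0.06, 0, 0, 0], [-0.14, 0.4, -0.066, -0.06, 0, 0, 0], [-0.14, 0, 0, 0, 0, 0, 0]]]}}

```text
clock: 3.15
tcp_pos: [0.5108, -0.0609, 0.1354]
ee_rot: [0.706, -0.031, -0.705, -0.068]
wrist_force: [-0.5, -0.3, 0.9]
opening: 0.571
```

Run:
```python
from h import *
from plant import snapshot
import cv2
where(); rel(-109,27,135,3)
for n,(r0,r1,c0,c1) in dict(side=(120,250,215,360),top=(150,280,240,370)).items():
    a=snapshot(n)[:,:,::-1]; cv2.imwrite(f"pics/{n}2c.png",cv2.resize(a[r0:r1,c0:c1],None,fx=4.5,fy=4.5,interpolation=cv2.INTER_CUBIC))
```

```text
t 3.15 board mm [-110.5   23.6  135.4] F board [-0.4 -0.3  0.9] open 0.571 toolaxes(cols x,y,z) [[0.005, -0.14, -0.99], [0.053, -0.989, 0.14], [-0.999, -0.053, 0.002]]
goal [ 0.51275044 -0.05776238  0.135     ] turn deg [-0.13  0.11  0.04] shift in final axes /6cm [ 0.01  -0.056 -0.025] now axes [ 0.01  -0.056 -0.025]
```

View pics/side2c.png

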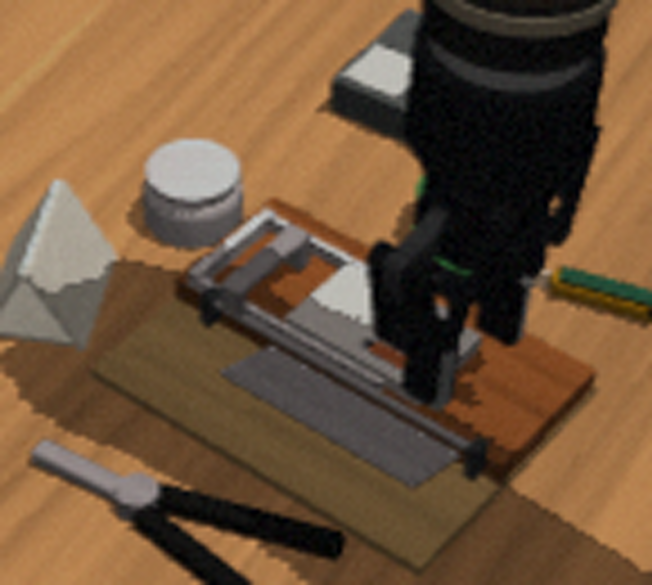

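View pics/top2c.png

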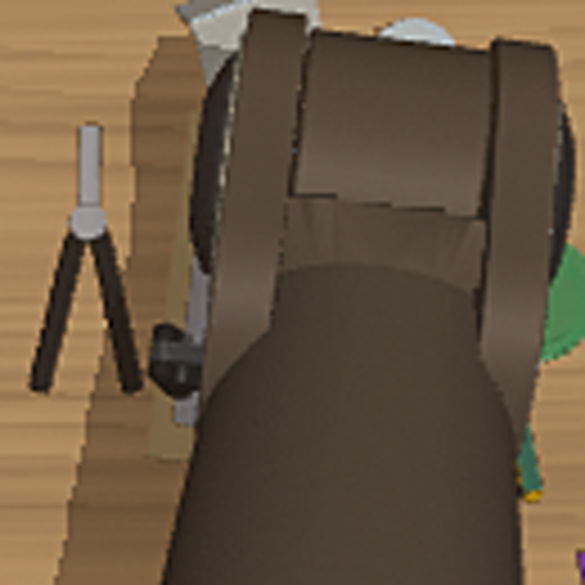

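```bash
python3 - <<'E'
from h import *
from plant import state
s=state();R=Ro.from_quat(s["ee_rot"]).as_matrix();p=s["tcp_pos"]
for x in (66,73):
  for y in(-24,-38.5):
    for z in(-11,11):
      P=p+R@np.array([x,y,z])/1000
      print(x,y,z,((proj(P,"side")[0]-[215,120])*4.5).round(0), (1e3*P[2]).round(1))
E
python3 - <<'E'
import cv2
a=cv2.imread("pics/side2c.png")[200:420,340:560]
cv2.imwrite("pics/side2d.png",cv2.resize(cv2.convertScaleAbs(a,alpha=2.2,beta=20),None,fx=2.7,fy=2.7))
E
```

```text
66 -24 -11 [403. 364.] 72.9
66 -24 11 [444. 388.] 72.9
66 -38.5 -11 [383. 381.] 73.7
66 -38.5 11 [424. 405.] 73.6
73 -24 -11 [401. 376.] 65.9
73 -24 11 [442. 399.] 65.9
73 -38.5 -11 [382. 393.] 66.7
73 -38.5 11 [423. 417.] 66.7
```

View pics/side2d.png

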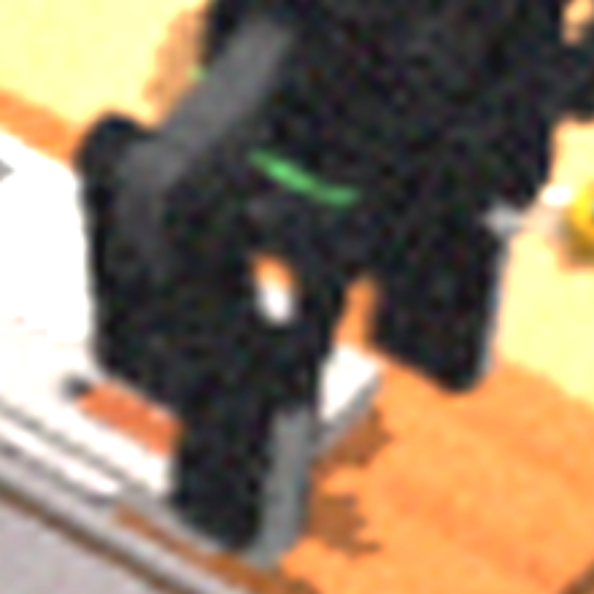

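Run:
```python
from h import *
rel(-108,26,112,3)
```

```text
goal [ 0.51360337 -0.05889044  0.112     ] turn deg [-0.11 -0.1   0.05] shift in final axes /6cm [ 0.427 -0.015 -0.021] now axes [ 0.427 -0.015 -0.02 ]
```

{"fn": "carry_out", "kwargs": {"series": [[[-0.3, 0, -0.015, -0.02, 0, 0, 0], [-0.3, 0.1, 0, 0, 0, 0, 0], [-0.3, 0.1, 0, 0, 0, 0, 0], [-0.3, 0.1, 0, 0, 0, 0, 0], [-0.3, 0.1, 0, 0, 0, 0, 0], [-0.3, 0, 0, 0, 0, 0, 0], [-0.3, 0, 0, 0, 0, 0, 0]]]}}

```text
clock: 4.12
tcp_pos: [0.5138, -0.0592, 0.113]
ee_rot: [0.707, -0.03, -0.703, -0.068]
wrist_force: [-0.2, 0.4, -0.1]
opening: 0.65
```

```bash
cat > look.py <<'E'
import sys,cv2
from h import *
from plant import snapshot
where()
a=snapshot("side")[150:250,220:350,::-1]; cv2.imwrite(f"pics/{sys.argv[1]}.png",cv2.resize(cv2.convertScaleAbs(a,alpha=1.6,beta=10),None,fx=6,fy=6,interpolation=cv2.INTER_CUBIC))
E
python3 look.py d1
```

```text
t 4.12 board mm [-107.7   25.8  113. ] F board [-0.2  0.4 -0.1] open 0.65 toolaxes(cols x,y,z) [[0.009, -0.137, -0.991], [0.053, -0.989, 0.137], [-0.999, -0.054, -0.002]]
```

View pics/d1.png

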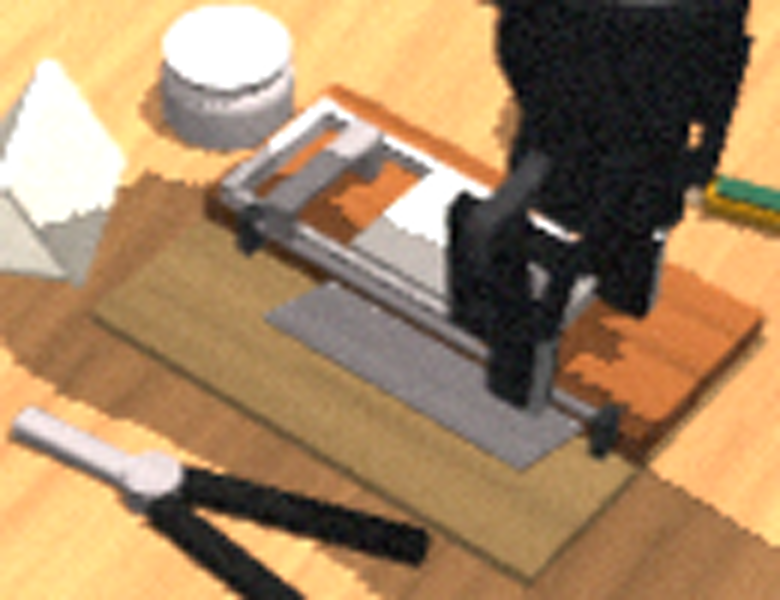

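Finger A is above the near part of the paddle, with its tip at crop (515,405). Finger B, at (635,312), is over the deck behind the plate. I'll descend slowly.

{"fn": "carry_out", "kwargs": {"series": [[[-0.3, 0.05, 0, 0, 0, 0, 0], [-0.3, 0.05, 0, 0, 0, 0, 0], [-0.3, 0, 0, 0, 0, 0, 0]]]}}

```text
clock: 4.55
tcp_pos: [0.5136, -0.0589, 0.1066]
ee_rot: [0.707, -0.029, -0.703, -0.068]
wrist_force: [0.1, 0.1, 0.3]
opening: 0.647
```

```bash
python3 look.py d2
```

```text
t 4.55 board mm [-108.    26.   106.6] F board [0.1 0.1 0.3] open 0.647 toolaxes(cols x,y,z) [[0.008, -0.137, -0.991], [0.054, -0.989, 0.137], [-0.999, -0.054, -0.001]]
```

View pics/d2.png

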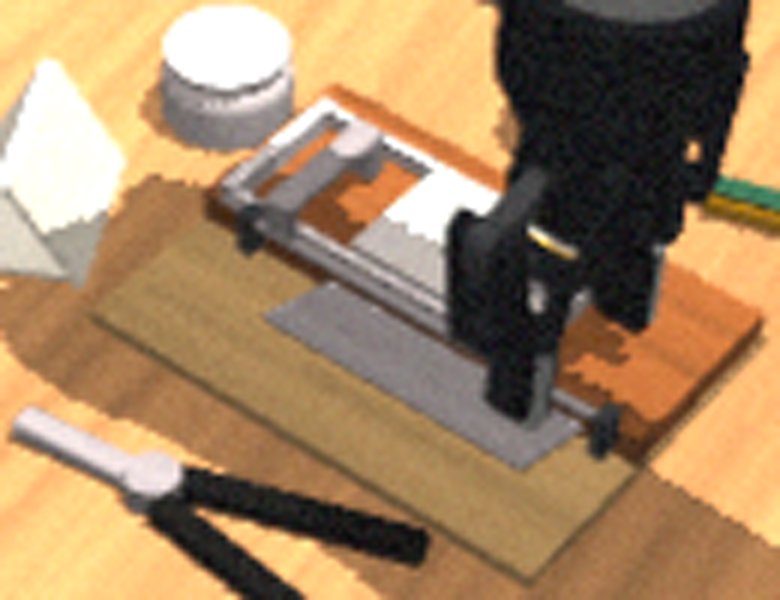

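{"fn": "carry_out", "kwargs": {"series": [[[-0.3, 0.03, 0, 0, 0, 0, 0], [-0.3, 0.03, 0, 0, 0, 0, 0], [-0.3, 0, 0, 0, 0, 0, 0]]]}}

```text
clock: 4.97
tcp_pos: [0.5137, -0.0588, 0.1032]
ee_rot: [0.707, -0.029, -0.703, -0.068]
wrist_force: [-0.1, 0.1, -0.1]
opening: 0.648
```

```bash
python3 look.py d3
```

```text
t 4.97 board mm [-107.9   26.1  103.2] F board [-0.1  0.1 -0.1] open 0.648 toolaxes(cols x,y,z) [[0.009, -0.137, -0.991], [0.054, -0.989, 0.137], [-0.999, -0.054, -0.001]]
```

View pics/d3.png

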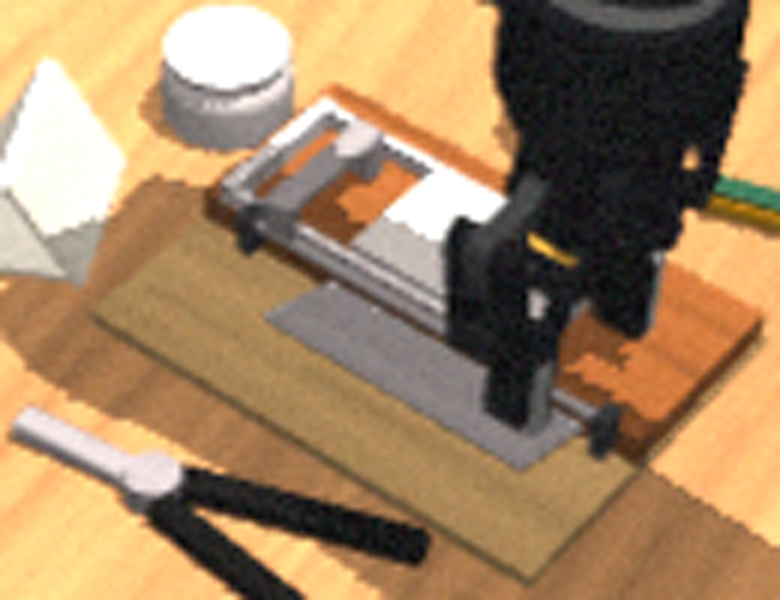

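{"fn": "carry_out", "kwargs": {"series": [[[-0.3, 0.03, 0, 0, 0, 0, 0], [-0.3, 0.03, 0, 0, 0, 0, 0], [-0.3, 0, 0, 0, 0, 0, 0]]]}}

```text
clock: 5.4
tcp_pos: [0.5141, -0.0585, 0.1001]
ee_rot: [0.707, -0.029, -0.703, -0.068]
wrist_force: [-0.9, 1.1, 4.5]
opening: 0.646
```

```bash
python3 look.py d4
```

```text
t 5.4 board mm [-107.6   26.5  100.1] F board [-1.1  0.9  4.5] open 0.646 toolaxes(cols x,y,z) [[0.01, -0.136, -0.991], [0.054, -0.989, 0.137], [-0.998, -0.055, -0.002]]
```

View pics/d4.png

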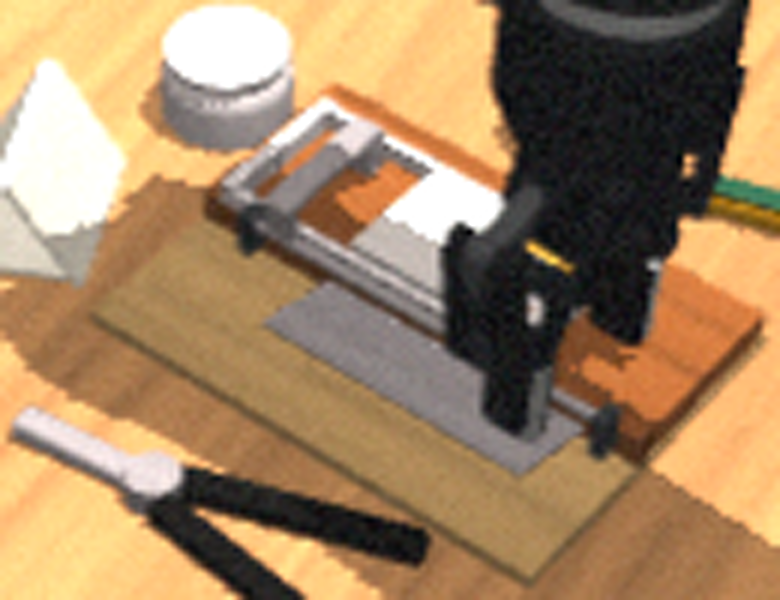

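{"fn": "carry_out", "kwargs": {"series": [[[-0.3, 0.03, 0, 0, 0, 0, 0], [-0.3, 0.03, 0, 0, 0, 0, 0], [-0.3, 0, 0, 0, 0, 0, 0]]]}}

```text
clock: 5.82
tcp_pos: [0.5142, -0.0579, 0.0967]
ee_rot: [0.707, -0.028, -0.703, -0.068]
wrist_force: [-1.6, 3.4, 7.2]
opening: 0.647
```

{"fn": "carry_out", "kwargs": {"series": [[[-0.3, 0.025, 0, 0, 0, 0, 0], [-0.3, 0, 0, 0, 0, 0, 0]]]}}

```text
clock: 6.08
tcp_pos: [0.5143, -0.0578, 0.0954]
ee_rot: [0.707, -0.028, -0.703, -0.068]
wrist_force: [-1.2, 4.0, 7.1]
opening: 0.651
```

```bash
python3 look.py d5
```

```text
t 6.08 board mm [-107.5   27.2   95.4] F board [-1.8  3.8  7.1] open 0.651 toolaxes(cols x,y,z) [[0.01, -0.135, -0.991], [0.056, -0.989, 0.136], [-0.998, -0.057, -0.003]]
```

View pics/d5.png

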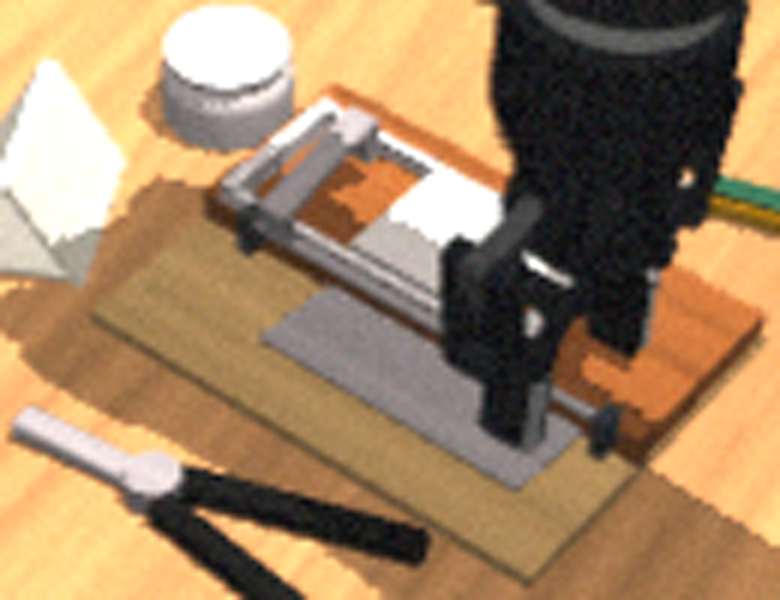

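{"fn": "carry_out", "kwargs": {"series": [[[-0.3, 0.025, 0, 0, 0, 0, 0], [-0.3, 0, 0, 0, 0, 0, 0]]]}}

```text
clock: 6.38
tcp_pos: [0.5143, -0.0576, 0.094]
ee_rot: [0.707, -0.028, -0.703, -0.068]
wrist_force: [-0.5, 5.5, 7.8]
opening: 0.647
```

{"fn": "carry_out", "kwargs": {"series": [[[-0.3, 0.025, 0, 0, 0, 0, 0], [-0.3, 0, 0, 0, 0, 0, 0]]]}}

```text
clock: 6.62
tcp_pos: [0.5143, -0.0575, 0.0926]
ee_rot: [0.708, -0.028, -0.703, -0.068]
wrist_force: [-0.5, 4.9, 8.8]
opening: 0.648
```

```bash
python3 look.py d6
```

```text
t 6.62 board mm [-107.5   27.5   92.6] F board [-1.1  4.8  8.8] open 0.648 toolaxes(cols x,y,z) [[0.01, -0.135, -0.991], [0.057, -0.989, 0.136], [-0.998, -0.058, -0.003]]
```

View pics/d6.png

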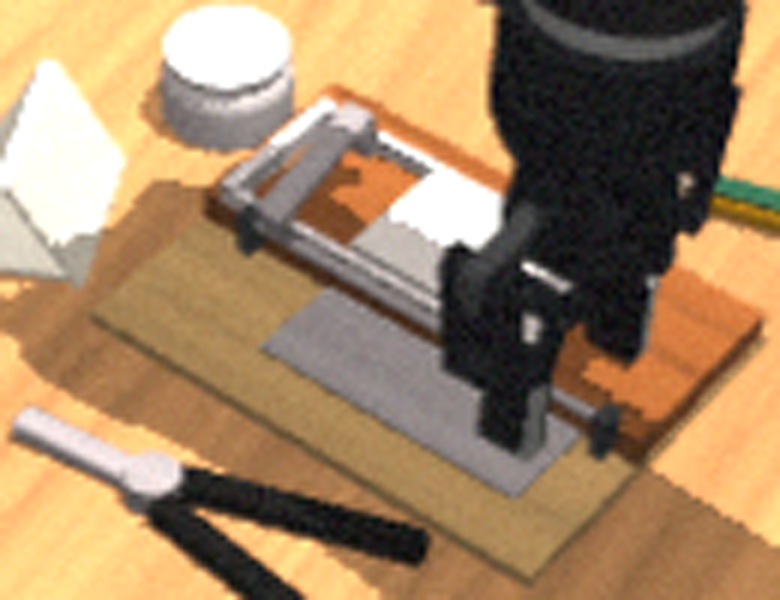

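{"fn": "carry_out", "kwargs": {"series": [[[-0.3, 0.02, 0, 0, 0, 0, 0], [-0.3, 0, 0, 0, 0, 0, 0]]]}}

```text
clock: 6.92
tcp_pos: [0.5143, -0.0575, 0.0918]
ee_rot: [0.708, -0.028, -0.703, -0.068]
wrist_force: [-2.7, 5.1, 11.0]
opening: 0.649
```

```bash
python3 look.py d7; python3 -c "
from h import *
# foot check: project paddle outer near corner for several clip angles
for a in (0,.15,.2,.25,.3):
    s=.3-a; P=[[-125,34+r*np.cos(s)-1.5*np.sin(s),24+r*np.sin(s)+1.5*np.cos(s)] for r in (12,50)]
    print(a,((proj(T(B,P),'side')-[220,150])*6).round(0).tolist())
"
```

```text
t 6.92 board mm [-107.5   27.5   91.8] F board [-3.4  4.6 11. ] open 0.649 toolaxes(cols x,y,z) [[0.011, -0.135, -0.991], [0.057, -0.989, 0.135], [-0.998, -0.058, -0.003]]
0 [[575.0, 423.0], [513.0, 464.0]]
0.15 [[573.0, 428.0], [508.0, 482.0]]
0.2 [[573.0, 429.0], [507.0, 488.0]]
0.25 [[573.0, 431.0], [506.0, 493.0]]
0.3 [[572.0, 432.0], [506.0, 499.0]]
```

View pics/d7.png

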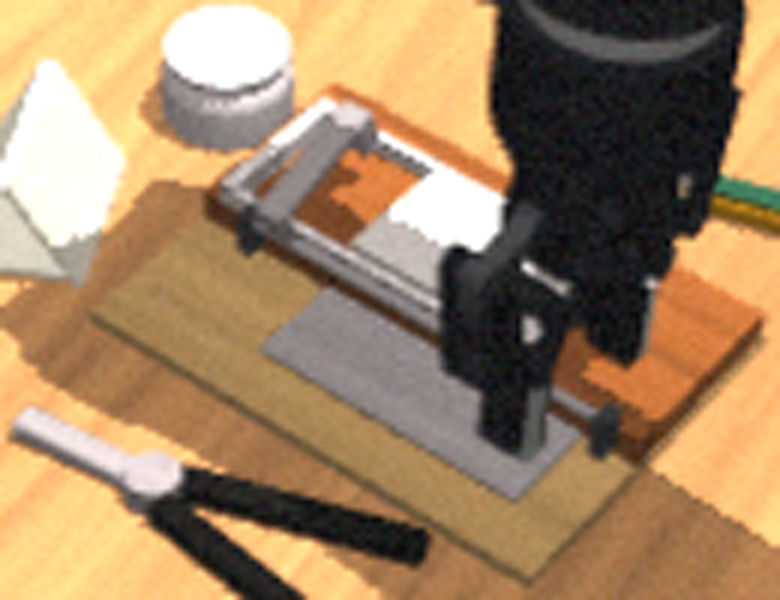

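{"fn": "carry_out", "kwargs": {"series": [[[-0.3, 0, 0, -0.06, 0, 0, 0], [-0.3, 0, 0, -0.08, 0, 0, 0], [-0.3, 0, 0, -0.08, 0, 0, 0], [-0.3, 0, 0, -0.08, 0, 0, 0], [-0.3, 0, 0, 0, 0, 0, 0]]]}}

```text
clock: 7.6
tcp_pos: [0.5306, -0.0605, 0.0917]
ee_rot: [0.706, -0.028, -0.704, -0.068]
wrist_force: [-10.2, 1.7, 15.3]
opening: 0.647
```

```bash
python3 look.py e1
```

```text
t 7.6 board mm [-91.   26.8  91.7] F board [-10.4   0.3  15.3] open 0.647 toolaxes(cols x,y,z) [[0.007, -0.135, -0.991], [0.055, -0.989, 0.136], [-0.998, -0.056, 0.0]]
```

View pics/e1.png

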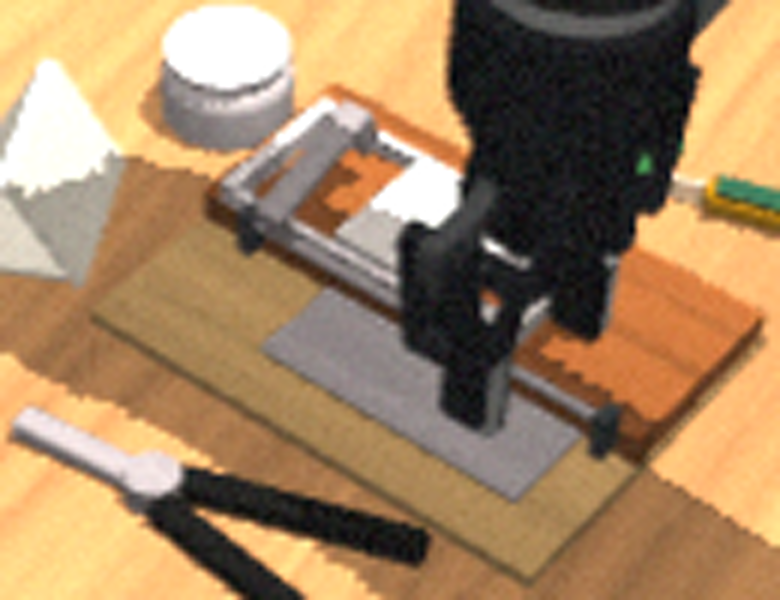

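The plate's front edge has started to move, from crop x 352 to 337, and the paddle is still down. I'll ease off slightly and keep pushing.

{"fn": "carry_out", "kwargs": {"series": [[[-0.3, -0.01, 0, -0.08, 0, 0, 0], [-0.3, 0, 0, -0.08, 0, 0, 0], [-0.3, 0, 0, 0, 0, 0, 0]]]}}

```text
clock: 8.02
tcp_pos: [0.5402, -0.062, 0.0919]
ee_rot: [0.706, -0.029, -0.704, -0.068]
wrist_force: [-7.2, 1.3, 11.5]
opening: 0.649
```

```bash
python3 look.py e2
```

```text
t 8.03 board mm [-81.2  26.6  91.9] F board [-7.4  0.3 11.5] open 0.649 toolaxes(cols x,y,z) [[0.007, -0.136, -0.991], [0.055, -0.989, 0.136], [-0.998, -0.055, 0.0]]
```

View pics/e2.png

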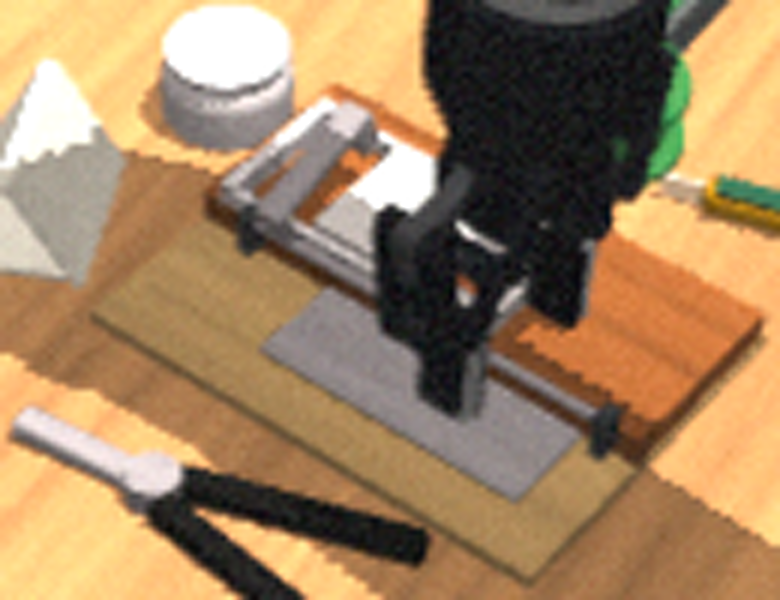

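{"fn": "carry_out", "kwargs": {"series": [[[-0.3, 0, 0, -0.08, 0, 0, 0], [-0.3, 0, 0, -0.08, 0, 0, 0], [-0.3, 0, 0, -0.08, 0, 0, 0], [-0.3, 0, 0, -0.08, 0, 0, 0], [-0.3, 0, 0, 0, 0, 0, 0]]]}}

```text
clock: 8.7
tcp_pos: [0.5593, -0.0646, 0.092]
ee_rot: [0.706, -0.029, -0.704, -0.068]
wrist_force: [-7.0, 1.6, 11.7]
opening: 0.651
```

```bash
python3 look.py e3
```

```text
t 8.7 board mm [-62.   26.6  92. ] F board [-7.2  0.6 11.7] open 0.651 toolaxes(cols x,y,z) [[0.007, -0.136, -0.991], [0.055, -0.989, 0.136], [-0.998, -0.055, 0.0]]
```

View pics/e3.png

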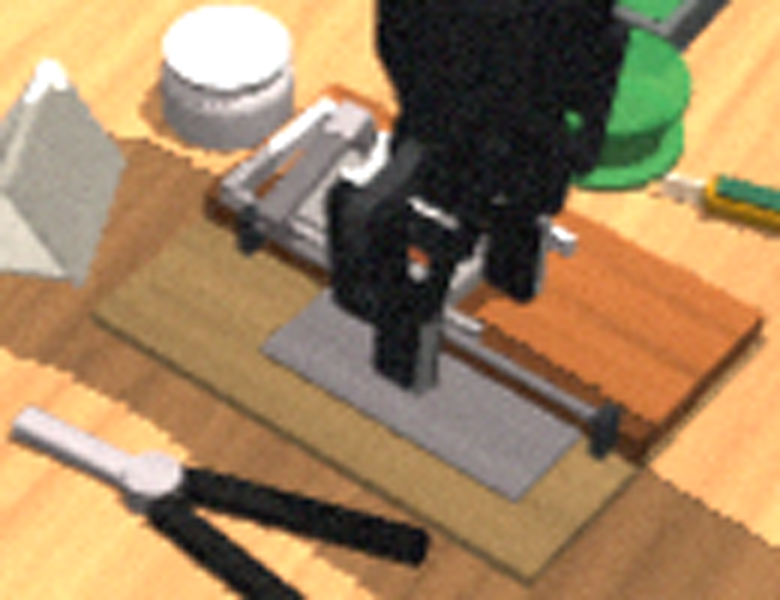

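{"fn": "carry_out", "kwargs": {"series": [[[-0.3, 0, 0, -0.08, 0, 0, 0], [-0.3, 0, 0, -0.08, 0, 0, 0], [-0.3, 0, 0, 0, 0, 0, 0]]]}}

```text
clock: 9.12
tcp_pos: [0.5689, -0.066, 0.092]
ee_rot: [0.707, -0.029, -0.704, -0.068]
wrist_force: [-7.4, 1.4, 11.1]
opening: 0.648
```

{"fn": "carry_out", "kwargs": {"series": [[[-0.3, 0, 0, -0.04, 0, 0, 0], [-0.3, 0, 0, 0, 0, 0, 0]]]}}

```text
clock: 9.38
tcp_pos: [0.5709, -0.0662, 0.092]
ee_rot: [0.706, -0.029, -0.704, -0.068]
wrist_force: [-7.7, 1.1, 11.2]
opening: 0.654
```

```bash
python3 look.py e4
```

```text
t 9.38 board mm [-50.2  26.6  92. ] F board [-7.7 -0.  11.2] open 0.654 toolaxes(cols x,y,z) [[0.007, -0.136, -0.991], [0.055, -0.989, 0.136], [-0.998, -0.055, 0.0]]
```

View pics/e4.png

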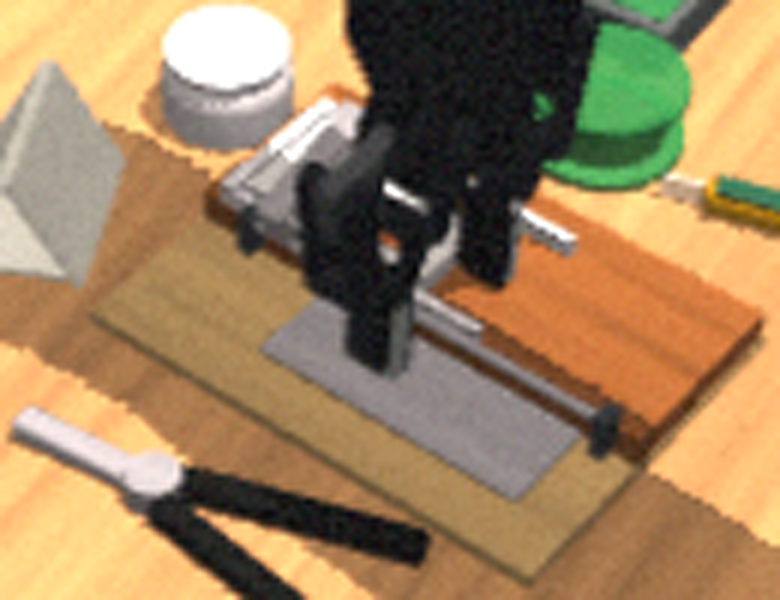

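{"fn": "carry_out", "kwargs": {"series": [[[-0.3, 0, 0, -0.04, 0, 0, 0], [-0.3, 0, 0, 0, 0, 0, 0]]]}}

```text
clock: 9.68
tcp_pos: [0.5726, -0.0665, 0.092]
ee_rot: [0.706, -0.029, -0.705, -0.068]
wrist_force: [-11.2, 1.3, 13.6]
opening: 0.652
```

{"fn": "carry_out", "kwargs": {"series": [[[-0.3, 0, 0, -0.03, 0, 0, 0], [-0.3, 0, 0, 0, 0, 0, 0]]]}}

```text
clock: 9.93
tcp_pos: [0.5728, -0.0665, 0.0919]
ee_rot: [-0.705, 0.029, 0.706, 0.068]
wrist_force: [-17.3, 1.5, 19.3]
opening: 0.652
```

{"fn": "carry_out", "kwargs": {"series": [[[-0.3, 0, 0, -0.03, 0, 0, 0], [-0.3, 0, 0, 0, 0, 0, 0]]]}}

```text
clock: 10.18
tcp_pos: [0.5732, -0.0665, 0.0919]
ee_rot: [-0.704, 0.029, 0.707, 0.068]
wrist_force: [-20.9, 1.7, 24.8]
opening: 0.651
```

```bash
python3 look.py e5
```

```text
t 10.18 board mm [-48.   26.6  91.9] F board [-21.   -1.2  24.8] open 0.651 toolaxes(cols x,y,z) [[-0.0, -0.137, -0.991], [0.056, -0.989, 0.136], [-0.998, -0.055, 0.008]]
```

View pics/e5.png

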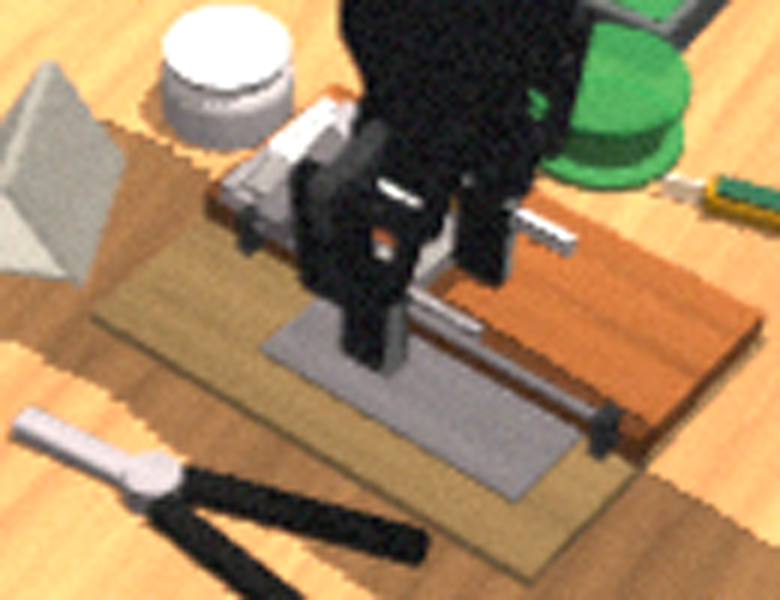

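The force rose to 21 N with no further motion, so the plate is at the stop. I'll back the finger off the plate while the paddle is still down, then lift.

{"fn": "carry_out", "kwargs": {"series": [[[-0.3, 0, 0, 0.06, 0, 0, 0], [-0.3, 0, 0, 0.08, 0, 0, 0], [-0.3, 0, 0, 0, 0, 0, 0]]]}}

```text
clock: 10.6
tcp_pos: [0.5715, -0.0664, 0.0932]
ee_rot: [0.709, -0.029, -0.701, -0.068]
wrist_force: [0.7, 0.1, 8.7]
opening: 0.649
```

```bash
python3 look.py f1
```

```text
t 10.6 board mm [-49.7  26.5  93.2] F board [0.7 0.2 8.7] open 0.649 toolaxes(cols x,y,z) [[0.014, -0.136, -0.991], [0.053, -0.989, 0.137], [-0.998, -0.055, -0.007]]
```

View pics/f1.png

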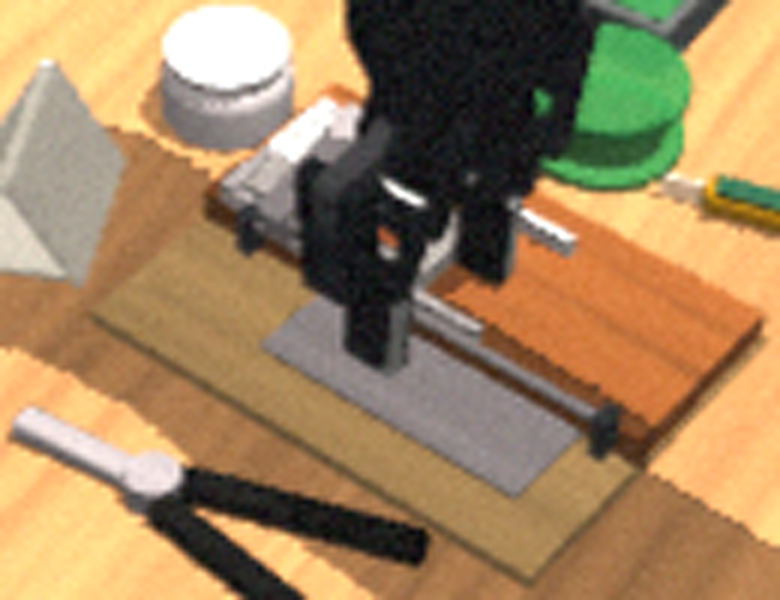

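{"fn": "carry_out", "kwargs": {"series": [[[-0.3, 0, 0, 0.06, 0, 0, 0], [-0.3, 0, 0, 0.04, 0, 0, 0], [-0.3, 0, 0, 0, 0, 0, 0]]]}}

```text
clock: 11.02
tcp_pos: [0.5668, -0.0659, 0.0936]
ee_rot: [0.71, -0.029, -0.701, -0.067]
wrist_force: [3.9, -1.0, 7.8]
opening: 0.652
```

{"fn": "carry_out", "kwargs": {"series": [[[-0.3, -0.06, 0, 0, 0, 0, 0], [-0.3, -0.06, 0, 0, 0, 0, 0], [-0.3, -0.1, 0, 0, 0, 0, 0], [-0.3, -0.15, 0, 0, 0, 0, 0], [-0.3, -0.3, 0, 0, 0, 0, 0], [-0.3, 0, 0, 0, 0, 0, 0]]]}}

```text
clock: 11.78
tcp_pos: [0.5642, -0.0678, 0.1328]
ee_rot: [0.708, -0.029, -0.702, -0.067]
wrist_force: [-0.0, -0.6, 1.2]
opening: 0.649
```

```bash
python3 look.py f2
```

```text
t 11.78 board mm [-56.6  24.2 132.8] F board [ 0.  -0.6  1.2] open 0.649 toolaxes(cols x,y,z) [[0.012, -0.136, -0.991], [0.053, -0.989, 0.136], [-0.999, -0.054, -0.004]]
```

View pics/f2.png

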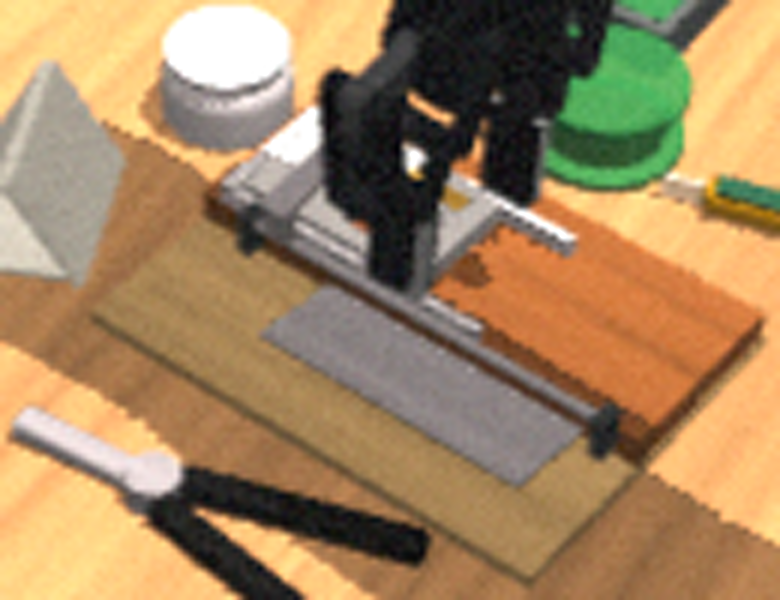

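Now I'll retreat clear and check.

{"fn": "carry_out", "kwargs": {"series": [[[-0.3, -0.6, 0, 0, 0, 0, 0], [-0.3, -0.6, 0, 0, 0, 0, 0], [-0.3, -0.6, 0, 0.3, 0, 0, 0], [-0.3, -0.3, 0.3, 0.5, 0, 0, 0], [-0.3, 0, 0.4, 0.6, 0, 0, 0], [-0.3, 0, 0.4, 0.6, 0, 0, 0], [-0.3, 0, 0.4, 0.6, 0, 0, 0], [-0.3, 0, 0.4, 0.6, 0, 0, 0], [-0.3, 0, 0, 0, 0, 0, 0]]]}}

```text
clock: 12.95
tcp_pos: [0.3544, -0.1614, 0.25]
ee_rot: [0.707, -0.03, -0.704, -0.069]
wrist_force: [0.4, 0.0, 0.3]
opening: 0.649
```

```bash
python3 look.py g1
python3 - <<'E'
from h import *
from plant import snapshot
import cv2
a=snapshot("top")[:,:,::-1]; cv2.imwrite("pics/top9.png",a); a=a[165:270,260:360]; cv2.imwrite("pics/top9c.png",cv2.resize(a,None,fx=5.5,fy=5.5,interpolation=cv2.INTER_CUBIC))
E
```

```text
t 12.95 board mm [-251.6  -97.4  250. ] F board [0.4 0.1 0.3] open 0.649 toolaxes(cols x,y,z) [[0.008, -0.139, -0.99], [0.054, -0.989, 0.139], [-0.999, -0.055, -0.001]]
```

View pics/g1.png

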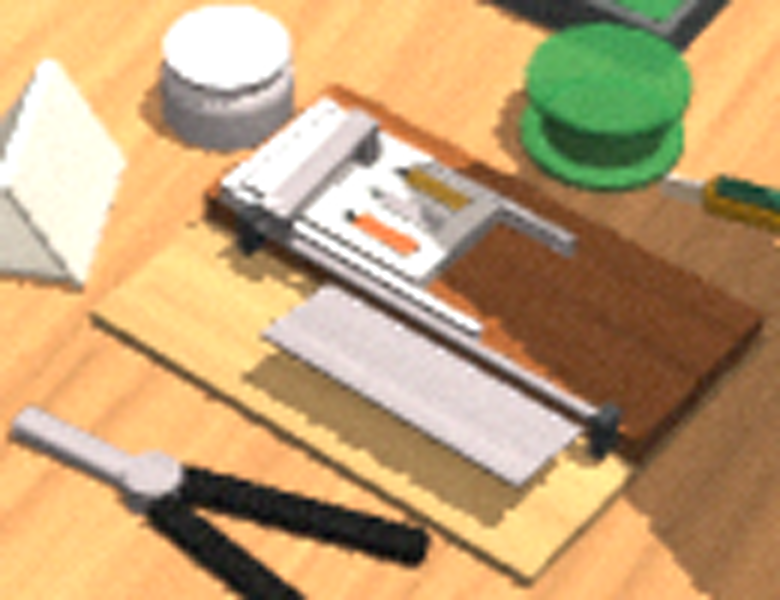

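View pics/top9c.png

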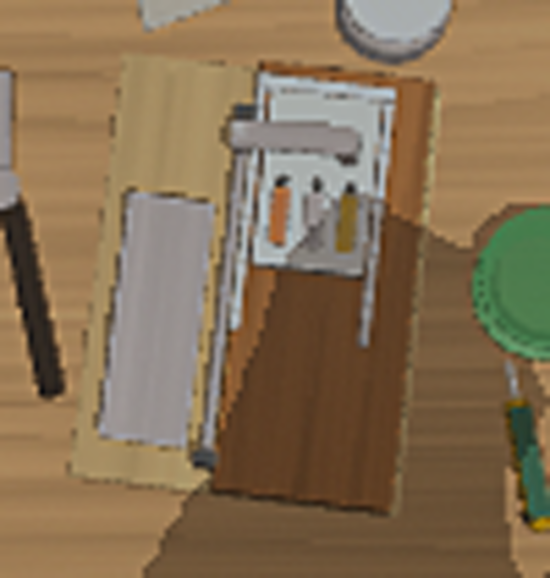

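Run:
```python
import cv2
a=cv2.imread("pics/top9.png")[175:220,295:340]; cv2.imwrite("pics/top9d.png",cv2.resize(cv2.convertScaleAbs(a,alpha=1.2),None,fx=13,fy=13,interpolation=cv2.INTER_CUBIC))
from h import *
b=[.61911,-.10131,-.13407]
for dx in(0,-4): print(dx,((proj(T(b,[[-40+dx,25,30],[-40+dx,-25,30],[40+dx,25,30],[40+dx,-25,30],[40,26.5,30],[40,-26.5,30]]),"top")-[295,175]+.5)*13).round(0).tolist())
```

```text
0 [[133.0, 493.0], [402.0, 526.0], [181.0, 80.0], [446.0, 111.0], [174.0, 79.0], [454.0, 112.0]]
-4 [[131.0, 514.0], [400.0, 547.0], [179.0, 100.0], [444.0, 132.0], [174.0, 79.0], [454.0, 112.0]]
```

View pics/top9d.png

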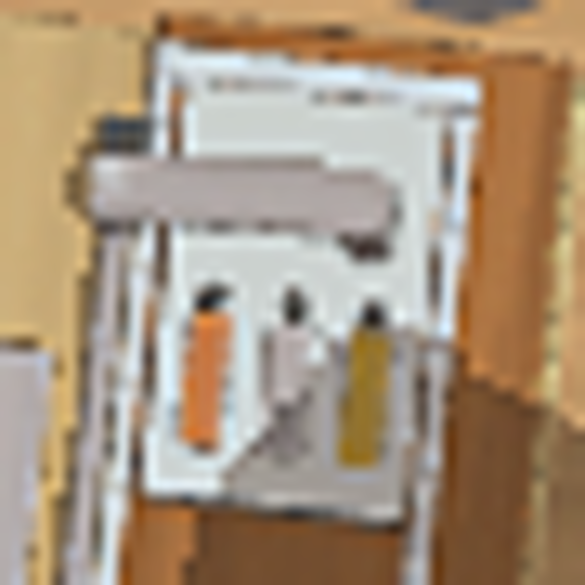

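View pics/top9.png

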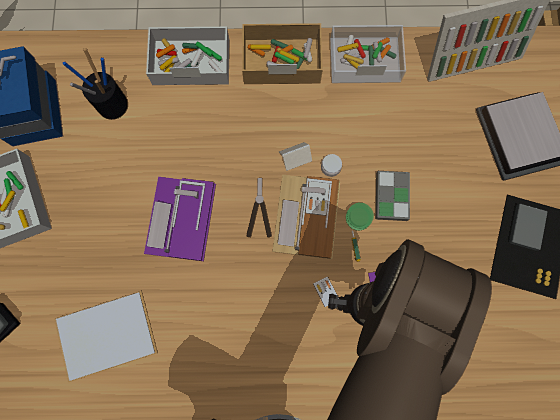

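The plate's front edge touches the stop along its full width. Its rear corners, at crop (145,493) and (405,515), match the home prediction of rows 493 and 526. The clip foot is on the plate and the bystanders look unmoved, so I'm handing in.

```bash
python3 -c "
from plant import *
print(job_done())"
```

```text
the job is handed in; nothing more can be done
None
```

The sample plate is home against the end stop with the clip sprung down on it. I handed the job in shortly after 13 s on the clock, out of the 38 s allowed.

I held the paddle down close to its mechanical stop with one fingertip. With the other I pushed the plate about 50 mm along the channel until the push force rose from about 8 to 21 N with no further movement. I then backed the pushing finger off the plate with the paddle still down, and lifted away.

**Last checks:**
- **Plate:** in the top picture its rear corners are within about 1 px (roughly 2 mm) of the predicted home position, and its front edge meets the stop with no visible gap.
- **Clip:** in the side picture the paddle is partly raised and the foot lies on the plate.
- **Other objects:** all look unmoved, judged by eye.
- **Robot:** the wrist force is about zero and the arm is clear.

**Disagreements:**
- **Cameras:** they differed by about 4 mm on where the board is. I worked from the average, and force contact decided the final positions.
- **Vertical force:** it peaked at about 25 N at the end of the push. That was fingertip contact, and it is below the limits.

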